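# Unstack and sort the sculptor's abrasives

### The job

Take apart the two stacks of abrasives on the bench and put each thing where it belongs: the rubbing brick lying flat in the long wooden trough, the cup grinding wheel hub up in the round dish, and the sanding drum standing upright in the square bin, each right down on the floor of its tray. Lay the two metal spacer plates flat on the wooden bearer as one neat pile, centred on it, one on top of the other and both lengthwise along it.

Things in the scene. Friction and masses are not known exactly. Their poses are not given: they have to be found in the camera images.
- brick_center (a point): Dark grey stone rubbing brick, a plain rectangular block 130 x 40 x 30 mm (x, y, z), 0.33 kg, lying flat on the bench as the bottom of one stack: a spacer plate lies lengthwise on it (plate and brick roughly parallel, the brick's ends stick out), and the sanding drum stands on that plate. Point: the brick's centre, half-way up. x along its length, z up.
- wheel_center (a point): Dark steel cup grinding wheel, lying on its face on the bench as the bottom of the other stack: a flat round body 76 mm across and 18 mm high (its upper edge bevelled), with a bright round hub 34 mm in diameter rising from its middle, 40 mm high in all; 0.35 kg. Grip it by the hub, the upper 22 mm. A spacer plate lies centred on the hub. Point: on the axis, half-way up (20 mm above its underside). z up along the axis.
- drum_center (a point): Sanding drum, a reddish-brown upright cylinder 38 mm in diameter and 46 mm high with a small dark and steel disc on top, 0.11 kg, standing on the spacer plate that lies on the brick. Point: its centre, half-way up. z along its axis.
- plate_a_center (a point): Bright aluminium spacer plate 100 x 52 x 10 mm (x, y, z), 0.14 kg, lying on the rubbing brick, under the drum, overhanging the brick's sides by 6 mm. The two plates are alike. Point: its centre, half-way through its thickness. x along its length, z up.
- plate_b_center (a point): Bright aluminium spacer plate 100 x 52 x 10 mm (x, y, z), 0.14 kg, like the other, lying on the hub of the cup wheel, its underside 40 mm above the bench. Point: its centre, half-way through its thickness. x along its length, z up.
- trough_floor (a point): Long dark wooden trough, an open rectangular tray fixed on the bench, 164 x 74 mm outside, walls 5 mm thick, wall tops 10 mm above the bench, inside 154 x 64 mm. Home of the brick. Point: middle of its inner floor, 5 mm above the bench. x along its length, z up.
- dish_floor (a point): Round grey metal dish fixed on the bench, 112 mm across outside, 102 mm inside, rim 10 mm above the bench. Home of the cup wheel. Point: middle of its inner floor, 5 mm above the bench. z up; it is round, so its yaw means nothing.
- bin_floor (a point): Small square grey plastic bin fixed on the bench, 74 x 74 mm outside, walls 5 mm thick, wall tops 12 mm above the bench, inside 64 x 64 mm. Home of the sanding drum. Point: middle of its inner floor, 5 mm above the bench. x and y along its sides, z up.
- bearer_top (a point): Wooden bearer for the spacer plates, a bare solid block fixed on the bench, 90 x 40 x 24 mm (x, y, z), narrower than the plates so that they overhang its sides by 6 mm. Point: middle of its top face, 24 mm above the bench. x along its length, z up.
Not all that is in view belongs to the job. What is shaped like the part that bears plate_a_center but black or orange is not meant.

How it is judged (in metres and radians):
At the end, for the whole second after the job is handed in: Brick flat on the trough floor (centre within 22 mm), wheel hub up on the dish floor (20 mm), drum upright on the bin floor (24 mm): level to 0.1 rad, height to 4 mm. Plates flat on the bearer, one on the other in either order, centres within 15 mm, lengthwise to 0.26 rad. All at rest (horizontal distance between brick_center and trough_floor below 0.022 m and z of brick_center in the frame of trough_floor between 0.011 and 0.019 m and angle between the z axis of brick_center and the z axis of trough_floor, either way round below 0.1 rad and horizontal distance between wheel_center and dish_floor below 0.02 m and z of wheel_center in the frame of dish_floor between 0.016 and 0.024 m and angle between wheel_center's own z axis and vertical below 0.1 rad and horizontal distance between drum_center and bin_floor below 0.024 m and z of drum_center in the frame of bin_floor between 0.019 and 0.027 m and angle between the z axis of drum_center and the z axis of bin_floor, either way round below 0.1 rad and ((horizontal distance between each of plate_a_center, plate_b_center and bearer_top below 0.015 m and z of plate_a_center in the frame of bearer_top between 0.001 and 0.009 m and angle between the x axis of each of plate_a_center, plate_b_center and the x axis of bearer_top, either way round below 0.26 rad and angle between the z axis of each of plate_a_center, plate_b_center and the z axis of bearer_top, either way round below 0.1 rad and z of plate_b_center in the frame of bearer_top between 0.011 and 0.019 m) or (horizontal distance between each of plate_b_center, plate_a_center and bearer_top below 0.015 m and z of plate_b_center in the frame of bearer_top between 0.001 and 0.009 m and angle between the x axis of each of plate_b_center, plate_a_center and the x axis of bearer_top, either way round below 0.26 rad and angle between the z axis of each of plate_b_center, plate_a_center and the z axis of bearer_top, either way round below 0.1 rad and z of plate_a_center in the frame of bearer_top between 0.011 and 0.019 m)) and linear speed of each of brick, wheel, drum, plate_a, plate_b below 0.02 m/s); the robot touches nothing.
It also fails if it takes over 136 s, if anything falls off the work surface, if the arm or the gripper's body presses on something with over 40 N, if the wrist force passes 120 N, or if a joint passes its speed limit or range.

### The arm

A 7-joint arm with a two-finger parallel gripper is mounted at the origin on the work surface. World frame = base frame: x ahead of the robot, y to its left, z up, the work surface at z = 0. Lengths are in mm, angles in degrees, forces in N, time in s.
With the tool pointing down it reaches from about 400 to 900 mm from the base axis. Payload 5.6 kg.
Tool frame: the origin (TCP) lies between the finger pads; the fingertips stand 17 mm ahead of it and the grasp point (between the pads) lies 2 mm behind it; z points along the fingers, y is the line along which they close (so a half turn about z gives the same grasp; the last joint's range is limited). The gripper opens to 92 mm and grips with 3 to 60 N. Pads are 20 mm wide; open, the fingers measure 128 mm over their backs; the gripper's body (75 mm by 189 mm) begins 69 mm behind the grasp point.
Start: joints at [-76.948, 26.786, -0.665, 91.828, 0.344, 61.387, -3.226], TCP at [173.917, 626.308, 231.592] pointing down, gripper open.
Joint ranges: [-144.91, 144.91], [-17.63, 115.5], [-89.93, 88.59], [15.96, 139.68], [-74.01, 254.01], [8.47, 105.57], [-167.45, 167.45]. Speed limits (degrees/s): [147.25, 147.25, 180, 180, 180, 180, 180].

### API

Orientations are given as a 3x3 rotation matrix whose columns are the frame's x, y, z axes.
In Python, from workcell import readout, camera, calibration, job, recognise, regions_of gives the robot as it stands. The module is installed in compiled form; this text tells all that it offers.
- The arm moves only by the tool move_arm, never from a script. Its argument "targets" is a list that holds one entry, the list of rows, each a list of 7 numbers: the shift along the world's x, y, z in cm, then the turn, a rotation vector about the world's x, y, z in rad, then the finger opening in cm, from 0 to 9.19. A call has exactly 5 rows; each row shifts and turns the commanded pose from where the row before left it; what a row does not reach is not made up. A row lasts 1/8 s, in which the tool goes at most 62.5 mm and 10.7 degrees, less where a joint would pass 70% of its speed; a pose out of reach is approached as far as the arm can. A call is refused whole if a number of a shift passes 6.25 or a number of a turn 0.188, either way. A call with a gripper value outside its range is refused whole. The fingers move at their own pace and stop on an object; "grip_force" is the grip in N (left out, the last holds). Time passes only in rows, so rows that do not move let the fingers close, or fill a call up. It gives the time, the measured TCP pose, the force, the opening and the grip force at its end, in the units of the state.
- readout.read_state(): the state, without advancing time (a new reading comes with each control period).
- camera(name): name is "scene" or "top" or "wrist"; returns the picture (420x560x3 uint8, red, green, blue); there is no depth.
- calibration(name): a dict with "fx", "fy", "cx", "cy" (pixels), "k1" (the pictures are not rectified: a ray, as slopes to the right and down, at radius r is drawn at 1 + k1 r^2 times it, then the intrinsics apply), "world_to_cam" (4x4, takes a point from world to camera coordinates). Camera axes: x right, y down, z forward; pixel columns grow to the right and rows downward; lengths in mm; the calibration is good to about 2 mm. A picture is of the moment at which its call begins: read the wrist's pose just before it. calibration takes no time and is no camera call; for the wrist camera it gives the pose at the moment of the call.
- job.finish_job(): hands the job in; it is judged then, once.
Trained networks look in the newest picture that a camera, given by its name, has taken for a name from the list of things; names that differ only in an ending like _2 or _b are one class to them, and where a whole thing is asked for, a point or a joint stands for the part that bears it (a point fixed in the world has none). Each returns a list of dicts, best first, with "score" (0 to 1); they miss things now and then, are a little off and sometimes report something else, mostly with a low value. They report only what shows in the picture. A call takes as long as a camera call. They do not tell look-alikes from the thing itself.
- recognise(camera, name): "pixel" ([column, row] in pixels, amid what is visible of it).
- regions_of(camera, name): "region" (420x560 bool, what is visible of it) and "pixel" ([column, row] in pixels, amid what is visible of it).
The state is a dict: "clock": time; "qpos": joint angles; "dq": joint speeds; "joint_torque": joint torques, N m; "position": TCP position; "tool_rot": TCP orientation; "ft_force": force on the tool from outside, world axes, zero at the start; "ft_torque": the same for the moment, N m; "grip_width": finger opening in mm; "grasp_force": force on a finger pad.
Only numpy, scipy, OpenCV 4.12 (cv2) and the standard library are available. Lean on these libraries where they do the work, as an engineer would, in place of code of your own. Each camera call takes 0.05 s, during which the arm holds its last target. There are 200 camera calls.

## Working session

There is one attempt and no reset: what is moved stays moved. The work goes in short steps, Python scripts to look and compute and a tool call to move; the robot and the scene stay as the last step left them, time stands still between calls to the robot, and variables do not carry over. Pictures are saved under pics/ and viewed, at most 14 in all, crops included, and the job is handed in when it is done.

Besides the shell and the picture viewer there is one more tool, called as name([rows], argument=value, ...), one row to a line, values as JSON. move_arm: Moves the arm, as the interface text tells. Its arguments: {"type":"object","properties":{"targets":{"type":"array","items":{"type":"array","items":{"type":"array","items":{"type":"number"}}}},"grip_force":{"type":"number"}},"required":["targets"]}

```bash
mkdir -p pics
cat > h.py <<'E'
import numpy as np, cv2
from workcell import readout, camera, calibration, job, recognise, regions_of
def unproj(cal,px,z):
    px=np.atleast_2d(np.array(px,float))
    K=np.array([[cal['fx'],0,cal['cx']],[0,cal['fy'],cal['cy']],[0,0,1.]])
    # r_d = r(1+k1 r^2)
    u=cv2.undistortPoints(px[:,None],K,np.array([cal['k1'],0,0,0.]),None,None,None,(3,50,1e-9))[:,0] if False else cv2.undistortPoints(px[:,None],K,np.array([cal['k1'],0,0,0.]))[:,0]
    T=np.array(cal['world_to_cam']);R=T[:3,:3];t=T[:3,3]
    c=-R.T@t; d=np.c_[u,np.ones(len(u))]@R
    return c+d*((z-c[2])/d[:,2])[:,None]
def save(img,n,crop=None,s=1):
    if crop: img=img[crop[1]:crop[3],crop[0]:crop[2]]
    cv2.imwrite('pics/'+n,cv2.resize(img[:,:,::-1],None,fx=s,fy=s,interpolation=cv2.INTER_CUBIC))
def rect(mask,cal,z):
    c=max(cv2.findContours(mask.astype(np.uint8),cv2.RETR_EXTERNAL,cv2.CHAIN_APPROX_NONE)[0],key=len)[:,0]
    w=unproj(cal,c,z)[:,:2].astype(np.float32)
    (cx,cy),(a,b),th=cv2.minAreaRect(w)
    if a<b:a,b,th=b,a,th+90
    return [round(float(v),1) for v in (cx,cy,a,b,(th+90)%180-90)]
E
python3 - <<'E'
from h import *
tops=dict(brick_center=30,wheel_center=18,drum_center=86,plate_a_center=45,trough_floor=10,dish_floor=10,bin_floor=12,bearer_top=24)
s=readout.read_state();print(s['position'],s['clock'])
ims=[]
for cam in ('top','scene'):
    im=camera(cam);ims.append(im);cal=calibration(cam)
    save(im,cam+'0.png')
    for n,z in tops.items():
        for r in regions_of(cam,n):
            if r['score']>.2: print(cam,n,round(r['score'],2),np.round(r['pixel']),r['region'].sum(),rect(r['region'],cal,z) if r['region'].sum()>20 else '')
cv2.imwrite('pics/both.png',ims[0][:,:,::-1])
E
```

```text
[173.78557845 625.76788854 230.65561928] 0.0
top brick_center 0.77 [452. 238.] 350 [438.5, -315.3, 41.5, 19.8, 8.5]
top wheel_center 0.79 [165. 236.] 232 [443.6, 250.6, 60.3, 19.9, -39.3]
top drum_center 0.9 [437. 239.] 426 [424.9, -267.2, 45.3, 37.0, -65.5]
top plate_a_center 0.97 [422. 307.] 1412 [300.2, -246.2, 100.5, 51.1, 67.0]
top plate_a_center 0.78 [414. 240.] 1038 [428.6, -251.3, 103.2, 52.6, -83.3]
top plate_a_center 0.78 [351. 273.] 1360 [362.4, -111.0, 96.0, 53.3, 32.8]
top trough_floor 0.58 [297. 139.] 2897 [634.1, -16.5, 166.3, 77.6, 70.1]
top dish_floor 0.63 [151. 149.] 2270 [618.7, 280.5, 112.4, 110.4, 46.0]
top bin_floor 0.66 [282. 232.] 1346 [449.9, 19.5, 74.3, 73.8, 36.7]
top bearer_top 0.87 [418. 139.] 1075 [627.0, -256.4, 95.4, 48.3, 82.3]
scene brick_center 0.87 [217. 161.] 442 [439.8, -254.1, 147.2, 56.7, -83.4]
scene wheel_center 0.54 [396. 309.] 369 [483.7, 297.5, 74.1, 30.4, -39.2]
scene drum_center 0.78 [212. 142.] 329 [440.8, -260.3, 72.3, 35.4, 53.8]
scene plate_a_center 0.95 [280. 179.] 798 [386.5, -95.7, 102.5, 52.8, 31.3]
scene plate_a_center 0.7 [256. 131.] 701 [323.1, -231.9, 104.4, 54.6, 65.3]
scene plate_a_center 0.68 [222. 162.] 657 [434.5, -246.5, 104.2, 60.7, -84.5]
scene trough_floor 0.86 [232. 278.] 2524 [637.7, -15.4, 167.7, 77.5, 69.9]
scene dish_floor 0.75 [347. 359.] 2446 [621.3, 284.4, 111.2, 109.5, -33.6]
scene bin_floor 0.85 [298. 229.] 1038 [454.6, 22.5, 83.1, 75.4, 36.6]
scene bearer_top 0.88 [154. 210.] 723 [632.9, -250.7, 104.9, 45.5, 83.7]
```

View pics/top0.png

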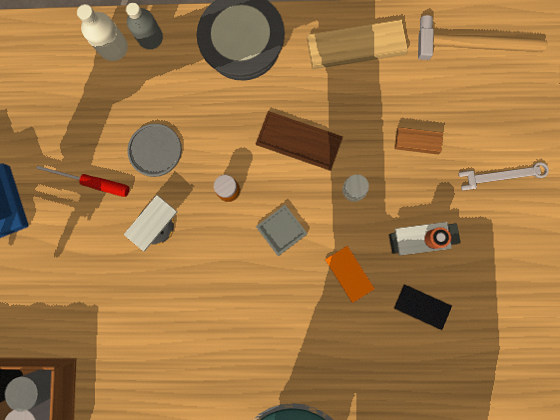

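View pics/scene0.png

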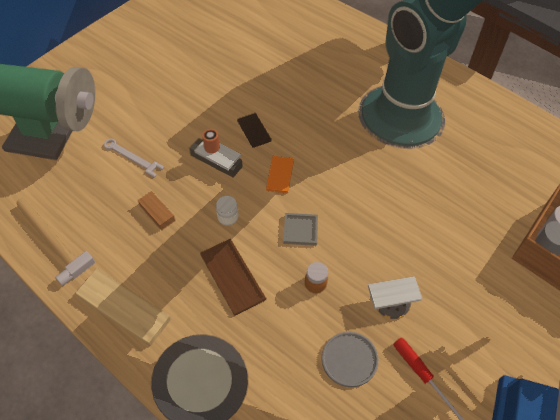

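The top view shows stack A (plate 414,240; drum 440,238) and stack B (bright plate 150,223 over wheel 165,236). There are three other candidates:
- **Plates:** the black one (422,307) and the orange one (351,273) are look-alikes and are excluded by the task text.
- **Drum:** the cylinder at (228,188) has a pale cap and stands on the bench, not on a plate, so it isn't the drum.

I'll confirm this in one crop and refine the measurements.

```bash
cat >> h.py <<'E'
def bright(im,box,smax=60,vmin=110):
    hsv=cv2.cvtColor(im,cv2.COLOR_RGB2HSV)
    m=((hsv[:,:,1]<smax)&(hsv[:,:,2]>vmin)).astype(np.uint8)
    o=np.zeros_like(m);x0,y0,x1,y1=box;o[y0:y1,x0:x1]=m[y0:y1,x0:x1]
    n,l,st,_=cv2.connectedComponentsWithStats(o)
    return l==1+np.argmax(st[1:,4])
def proj(cal,P):
    P=np.atleast_2d(P);T=np.array(cal['world_to_cam']);c=P@T[:3,:3].T+T[:3,3];u=c[:,:2]/c[:,2:]
    u=u*(1+cal['k1']*(u**2).sum(1,keepdims=True));return u*[cal['fx'],cal['fy']]+[cal['cx'],cal['cy']]
def plan(target,yaw,rows):
    """rows (cm, rad) from the present pose to target mm, tool y axis along yaw deg (mod 180)"""
    s=readout.read_state();d=(np.array(target)-s['position'])/10
    y=np.array(s['tool_rot'])[:,1];dy=(yaw-np.degrees(np.arctan2(y[1],y[0]))+90)%180-90
    print('t',round(s['clock'],2),'pos',np.round(s['position'],1),'toolz',np.round(np.array(s['tool_rot'])[:,2],3),'q7',round(s['qpos'][6],1),'total',np.round(d,2),'dyaw',round(dy,1),'per row',np.round(d/rows,2),round(np.radians(dy)/rows,4))
E
python3 - <<'E'
from h import *
a=camera('top');b=camera('scene');ct,cs=calibration('top'),calibration('scene')
for n,boxt,boxs,z in (('B',(115,185,185,255),(360,270,430,312),50),('A',(385,215,465,262),(185,135,250,180),40)):
    m=bright(a,boxt);k=bright(b,boxs)
    print(n,m.sum(),rect(m,ct,z),k.sum(),rect(k,cs,z))
rt=recognise('top','drum_center');rs=recognise('scene','drum_center');print([(r['pixel'],r['score']) for r in rt+rs])
print('drum top',unproj(ct,[440,237.5],86),unproj(cs,[210.5,134],86))
for c in (ct,cs): print('cam',-np.array(c['world_to_cam'])[:3,:3].T@np.array(c['world_to_cam'])[:3,3])
s=readout.read_state();print(np.round(s['tool_rot'],3))
f=lambda im,x,y:cv2.resize(im[y:y+70,x:x+95],(380,280),interpolation=cv2.INTER_CUBIC)
g=np.vstack([np.hstack([f(a,380,200),f(a,115,185)]),np.hstack([f(b,175,115),f(b,350,260)])])
save(g,'crop.png')
plan([425,-255,250],7,15)
E
```

```text
B 1359 [462.7, 273.3, 99.5, 53.4, -39.9] 1198 [465.1, 274.7, 101.1, 55.0, -39.0]
A 934 [429.2, -252.6, 100.0, 51.3, -82.9] 572 [433.3, -251.7, 104.5, 56.0, -81.7]
[([148.4, 223.2], 0.65), ([437.7, 240.2], 0.62), ([212.1, 139.5], 0.79)]
drum top [[ 427.26761155 -272.4410383    86.        ]] [[ 426.3931451  -273.03052303   86.        ]]
cam [365.30118569 -12.15628358 992.60320427]
cam [ 970.92703309  382.59532626 1041.6112431 ]
[[-0.964  0.268  0.   ]
 [ 0.268  0.964  0.   ]
 [-0.     0.    -1.   ]]
t 1.1 pos [173.9 626.3 231.6] toolz [ 0.  0. -1.] q7 -3.2 total [ 25.11 -88.13   1.84] dyaw -67.5 per row [ 1.67 -5.88  0.12] -0.0785
```

View pics/crop.png

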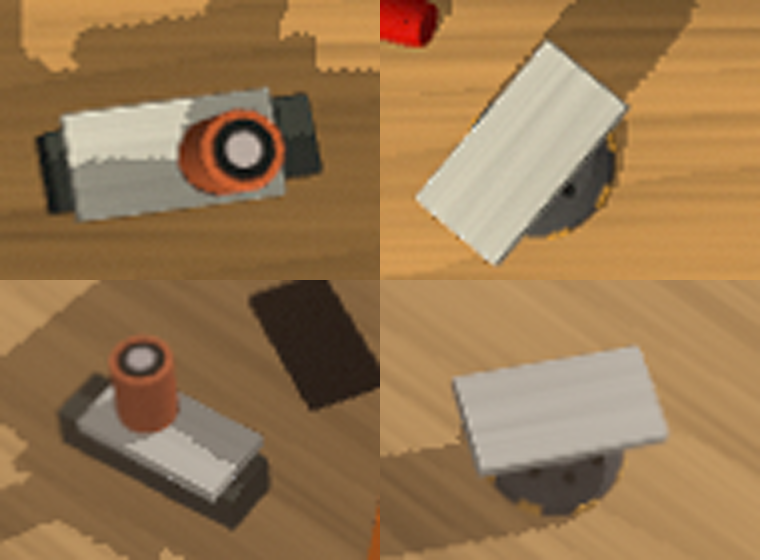

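The crop confirms it: stack A is dark brick, bright plate, then reddish drum with a dark and steel disc (top view 441,237; scene 210,134). Stack B is a bright plate over the dark wheel. Drum is at about (427,-273), plate A at (430,-252) with yaw -83°. Both cameras agree, so I'm moving above the drum.

move_arm([
  [[3.26,-4.26,0,0,0,-0.059,9],[3.26,-4.26,0,0,0,-0.059,9],[3.26,-4.26,0,0,0,-0.059,9],[3.26,-4.26,0,0,0,-0.059,9],[3.26,-4.26,0,0,0,-0.059,9]],
], grip_force=20)

```text
clock: 1.72
position: [337.9, 411.9, 231.9]
tool_rot: [[-0.843, 0.538, 0.0], [0.538, 0.843, 0.001], [-0.0, 0.001, -1.0]]
ft_force: [0.3, 0.2, 0.2]
grip_width: 90.1
grasp_force: 0.0
```

move_arm([
  [[3.26,-4.26,0,0,0,-0.059,9],[3.26,-4.26,0,0,0,-0.059,9],[3.26,-4.26,0,0,0,-0.059,9],[3.26,-4.26,0,0,0,-0.059,9],[3.26,-4.26,0,0,0,-0.059,9]],
])

```text
clock: 2.35
position: [500.9, 199.0, 232.0]
tool_rot: [[-0.65, 0.76, 0.001], [0.76, 0.65, 0.001], [-0.0, 0.001, -1.0]]
ft_force: [0.1, 0.8, -0.4]
grip_width: 90.0
grasp_force: 0.0
```

move_arm([
  [[-0.73,-4.73,0,0,0,-0.059,9],[-0.73,-4.73,0,0,0,-0.059,9],[-0.73,-4.73,0,0,0,-0.059,9],[-0.73,-4.73,0,0,0,-0.059,9],[-0.73,-4.73,0,0,0,-0.059,9]],
])

```text
clock: 2.98
position: [463.2, -37.6, 231.9]
tool_rot: [[-0.402, 0.916, 0.001], [0.916, 0.402, 0.0], [-0.0, 0.001, -1.0]]
ft_force: [0.8, 0.0, -0.9]
grip_width: 90.2
grasp_force: 0.0
```

move_arm([
  [[-0.73,-4.73,0,0,0,-0.059,9],[-0.73,-4.73,0,0,0,-0.059,9],[-0.73,-4.73,0,0,0,-0.059,9],[-0.73,-4.73,0,0,0,-0.059,9],[-0.73,-4.73,0,0,0,-0.059,9]],
])

```text
clock: 3.6
position: [426.8, -274.1, 231.9]
tool_rot: [[-0.118, 0.993, 0.001], [0.993, 0.118, 0.0], [-0.0, 0.001, -1.0]]
ft_force: [1.0, -0.2, -0.1]
grip_width: 90.1
grasp_force: 0.0
```

Run:
```python
from h import *
plan([427,-273,76],7,5)
cal=calibration('wrist');im=camera('wrist');save(im,'w1.png')
for n,z in (('drum_center',86),('plate_a_center',40),('brick_center',30)):
    for r in regions_of('wrist',n): print(n,round(r['score'],2),np.round(r['pixel']),rect(r['region'],cal,z),np.round(unproj(cal,r['pixel'],z),1))
```

```text
t 3.6 pos [ 426.8 -274.1  231.9] toolz [ 0.001  0.    -1.   ] q7 47.3 total [  0.02   0.11 -15.59] dyaw 0.2 per row [ 0.    0.02 -3.12] 0.0007
drum_center 0.82 [281. 194.] [429.6, -268.4, 43.7, 35.2, -83.2] [[ 427.8 -269.9   86. ]]
plate_a_center 0.97 [291. 152.] [431.3, -253.7, 98.7, 51.9, -83.0] [[ 434.7 -237.1   40. ]]
plate_a_center 0.76 [168. 148.] [309.4, -249.7, 92.8, 48.6, 64.9] [[ 309.4 -247.1   40. ]]
plate_a_center 0.76 [232.  20.] [369.1, -120.1, 93.3, 48.5, 31.1] [[ 364.8 -123.    40. ]]
brick_center 0.92 [286. 216.] [440.6, -315.6, 38.3, 17.8, 6.8] [[ 438. -309.   30.]]
```

View pics/w1.png

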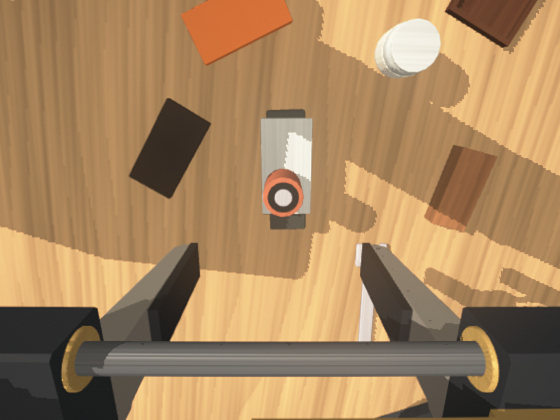

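The wrist view shows the drum disc at (283,198), centred between the fingers, with the plate beneath. Gripping the drum next.

move_arm([
  [[0,0,-4,0,0,0,9],[0,0,-4,0,0,0,9],[0,0,-4,0,0,0,9],[0,0,-2.6,0,0,0,9],[0,0,-1,0,0,0,9]],
])

```text
clock: 4.42
position: [426.8, -270.7, 74.2]
tool_rot: [[-0.122, 0.993, -0.002], [0.993, 0.122, 0.002], [0.002, -0.002, -1.0]]
ft_force: [-0.8, -1.1, 0.5]
grip_width: 90.3
grasp_force: 0.0
```

move_arm([
  [[0,0,0,0,0,0,3.4],[0,0,0,0,0,0,3.4],[0,0,0,0,0,0,3.4],[0,0,0,0,0,0,3.4],[0,0,0,0,0,0,3.4]],
])

```text
clock: 5.05
position: [427.1, -272.7, 75.9]
tool_rot: [[-0.12, 0.993, 0.001], [0.993, 0.12, -0.0], [-0.0, 0.001, -1.0]]
ft_force: [0.6, 0.9, 0.1]
grip_width: 42.2
grasp_force: 0.2
```

move_arm([
  [[0,0,0,0,0,0,3.4],[0,0,1.5,0,0,0,3.4],[0,0,3,0,0,0,3.4],[0,0,4,0,0,0,3.4],[0.1,3,3,0,0,0,3.4]],
])

```text
clock: 5.68
position: [427.7, -244.6, 192.9]
tool_rot: [[-0.115, 0.993, 0.002], [0.993, 0.115, -0.002], [-0.002, 0.001, -1.0]]
ft_force: [0.0, 0.7, -0.7]
grip_width: 37.7
grasp_force: 20.0
```

move_arm([
  [[0.4,3,0,0,0,0,3.4],[0.4,3,0,0,0,0,3.4],[0.4,3,0,0,0,0,3.4],[0.4,3,0,0,0,0,3.4],[0.4,2,0,0,0,0,3.4]],
])

```text
clock: 6.3
position: [447.7, -101.5, 191.2]
tool_rot: [[-0.121, 0.993, 0.0], [0.993, 0.121, 0.0], [0.0, 0.0, -1.0]]
ft_force: [-0.0, -0.3, -1.5]
grip_width: 37.6
grasp_force: 20.0
```

Run:
```python
from h import *
plan([451,20,60],7,5)
cal=calibration('wrist');im=camera('wrist');save(im,'w2.png')
for n,z in (('bin_floor',12),('drum_center',0),('plate_a_center',40),('brick_center',30)):
    for r in regions_of('wrist',n): print(n,round(r['score'],2),np.round(r['pixel']),rect(r['region'],cal,z),np.round(unproj(cal,r['pixel'],z),1))
ct=calibration('top');im=camera('top')
for n,z in (('plate_a_center',40),('brick_center',30),('trough_floor',10)):
    for r in regions_of('top',n): print(n,round(r['score'],2),np.round(r['pixel']),rect(r['region'],ct,z))
```

```text
t 6.3 pos [ 447.7 -101.5  191.2] toolz [ 0.  0. -1.] q7 25.8 total [  0.33  12.15 -13.12] dyaw 0.1 per row [ 0.07  2.43 -2.62] 0.0003
bin_floor 0.79 [300.  60.] [452.0, 20.9, 75.4, 75.2, 36.4] [[451.4  22.2  12. ]]
drum_center 0.85 [280. 272.] [458.7, -199.8, 126.1, 89.1, -79.1] [[ 460.7 -200.1    0. ]]
drum_center 0.32 [424. 304.] [637.7, -217.5, 42.8, 13.5, 6.7] [[ 634.5 -221.9    0. ]]
plate_a_center 0.94 [138. 287.] [318.4, -219.4, 67.9, 46.6, 65.3] [[ 315.7 -214.4   40. ]]
plate_a_center 0.79 [252. 325.] [437.9, -239.3, 52.3, 40.0, -86.8] [[ 436.4 -245.9   40. ]]
plate_a_center 0.72 [201. 189.] [370.9, -105.0, 93.4, 48.5, 31.8] [[ 374.2 -103.3   40. ]]
plate_a_center 0.62 [442. 239.] [433.0, -282.7, 52.6, 40.8, 6.7]
plate_a_center 0.58 [435. 311.] [291.4, -266.7, 57.1, 52.3, 66.3]
plate_a_center 0.5 [281. 229.] [447.4, 18.4, 72.5, 71.9, -53.3]
plate_a_center 0.35 [155. 150.] [611.4, 272.1, 110.4, 107.1, 45.5]
brick_center 0.52 [451. 234.] [438.1, -315.1, 39.8, 18.5, 6.8]
brick_center 0.48 [166. 236.] [442.0, 247.7, 61.1, 20.6, -39.0]
trough_floor 0.79 [297. 139.] [633.7, -17.1, 163.3, 76.8, 69.9]
```

View pics/w2.png

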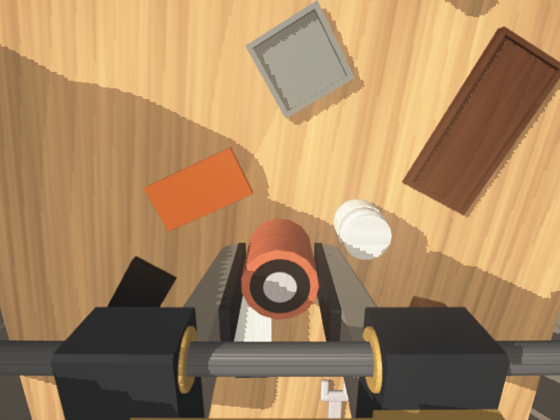

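The drum is held upright and the bin at (300,60) measures (451,20.5). Placing it, then returning to plate A.

move_arm([
  [[0.1,3,0,0,0,0,3.4],[0.1,3,0,0,0,0,3.4],[0.1,3,-1,0,0,0,3.4],[0.05,2.1,-3,0,0,0,3.4],[0,1.1,-3,0,0,0,3.4]],
])

```text
clock: 7.38
position: [451.8, 20.2, 120.0]
tool_rot: [[-0.121, 0.993, 0.001], [0.993, 0.121, 0.0], [0.0, 0.001, -1.0]]
ft_force: [-0.1, -0.1, -1.1]
grip_width: 37.5
grasp_force: 20.0
```

move_arm([
  [[0,0,-3,0,0,0,3.4],[0,0,-2.5,0,0,0,3.4],[0,0,-1.5,0,0,0,3.4],[0,0,-0.7,0,0,0,3.4],[0,0,-0.3,0,0,0,3.4]],
])

```text
clock: 8.0
position: [451.7, 19.1, 40.7]
tool_rot: [[-0.119, 0.993, 0.0], [0.993, 0.119, 0.0], [0.0, 0.0, -1.0]]
ft_force: [-4.0, -0.8, 22.8]
grip_width: 37.6
grasp_force: 20.0
```

move_arm([
  [[0,0,0,0,0,0,3.4],[0,0,0,0,0,0,5.5],[0,0,0,0,0,0,5.5],[0,0,0,0,0,0,5.5],[0,0,1.5,0,0,0,5.5]],
])

```text
clock: 8.62
position: [450.7, 19.1, 55.5]
tool_rot: [[-0.12, 0.993, -0.002], [0.993, 0.12, -0.001], [-0.0, -0.002, -1.0]]
ft_force: [-0.2, 0.0, 0.7]
grip_width: 55.5
grasp_force: 0.0
```

move_arm([
  [[0,0,4,0,0,0,9],[0,0,4,0,0,0,9],[0,0,4,0,0,0,9],[-0.2,-3,0,0,0,0,9],[-0.3,-5,0,0,0,0,9]],
])

```text
clock: 9.25
position: [447.0, -60.2, 177.1]
tool_rot: [[-0.124, 0.992, 0.003], [0.992, 0.124, 0.001], [0.001, 0.003, -1.0]]
ft_force: [-0.3, -0.5, -0.7]
grip_width: 89.5
grasp_force: 0.0
```

move_arm([
  [[-0.3,-4,0,0,0,0,9],[-0.3,-4,0,0,0,0,9],[-0.3,-4,0,0,0,0,9],[-0.2,-2,0,0,0,0,9],[0,0,0,0,0,0,9]],
])

```text
clock: 9.88
position: [435.0, -202.1, 176.4]
tool_rot: [[-0.116, 0.993, 0.001], [0.993, 0.116, -0.0], [-0.001, 0.001, -1.0]]
ft_force: [-0.6, -0.4, 0.3]
grip_width: 89.9
grasp_force: 0.0
```

Run:
```python
from h import *
plan([430,-253,36],7,5)
cal=calibration('wrist');im=camera('wrist')
for n,z in (('drum_center',51),('plate_a_center',40),('brick_center',30)):
    for r in regions_of('wrist',n): print(n,round(r['score'],2),np.round(r['pixel']),rect(r['region'],cal,z),np.round(unproj(cal,r['pixel'],z),1))
im=camera('top');ct=calibration('top')
m=bright(im,(385,215,465,262));print(m.sum(),rect(m,ct,40))
for r in regions_of('top','drum_center'): print(round(r['score'],2),r['pixel'],unproj(ct,r['pixel'],40))
save(im,'t2.png',(230,150,480,330),3)
```

```text
t 9.88 pos [ 435.  -202.1  176.4] toolz [ 0.001 -0.    -1.   ] q7 42.0 total [ -0.5   -5.09 -14.04] dyaw 0.3 per row [-0.1  -1.02 -2.81] 0.0012
drum_center 0.48 [271. 252.] [430.9, -247.4, 98.6, 49.8, -83.4] [[ 432.5 -248.    51. ]]
plate_a_center 0.71 [270. 251.] [431.3, -252.6, 104.4, 52.0, -82.9] [[ 431.8 -251.9   40. ]]
plate_a_center 0.67 [143. 225.] [312.6, -240.5, 93.5, 48.3, 65.5] [[ 312.9 -240.2   40. ]]
plate_a_center 0.58 [217.  85.] [370.0, -114.0, 91.0, 47.8, 31.5] [[ 373.  -110.8   40. ]]
brick_center 0.69 [266. 198.] [424.0, -197.4, 40.7, 16.2, 6.7] [[ 423.2 -204.1   30. ]]
290 [424.4, -214.0, 51.0, 20.9, 7.0]
0.59 [283.8, 231.6] [[444.14297646  13.8453236   40.        ]]
```

View pics/t2.png

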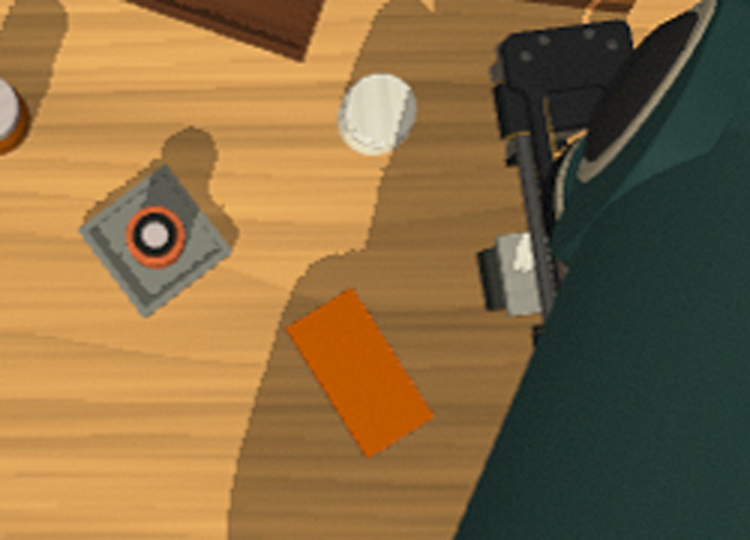

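The drum disc at (155,235) in the crop stands upright in the middle of the bin. Taking plate A and going to look at the bearer.

move_arm([
  [[-0.1,-2,-2,0,0,0,9],[-0.1,-2,-4,0,0,0,9],[-0.1,-1.1,-4,0,0,0,9],[-0.1,0,-3,0,0,0,9],[0,0,-1,0,0,0,9]],
], grip_force=30)

```text
clock: 10.8
position: [430.5, -250.8, 34.0]
tool_rot: [[-0.12, 0.993, -0.003], [0.993, 0.12, 0.001], [0.002, -0.003, -1.0]]
ft_force: [0.4, 0.4, -0.0]
grip_width: 89.9
grasp_force: 0.0
```

move_arm([
  [[0,0,0,0,0,0,9],[0,0,0,0,0,0,4.8],[0,0,0,0,0,0,4.8],[0,0,0,0,0,0,4.8],[0,0,0,0,0,0,4.8]],
])

```text
clock: 11.42
position: [431.6, -251.7, 35.9]
tool_rot: [[-0.12, 0.993, 0.001], [0.993, 0.12, -0.0], [-0.0, 0.001, -1.0]]
ft_force: [-0.7, 0.4, 0.3]
grip_width: 52.0
grasp_force: 0.4
```

move_arm([
  [[0,0,0,0,0,0,4.8],[0,0,1,0,0,0,4.8],[0,0,3,0,0,0,4.8],[0,0,4,0,0,0,4.8],[2,-1,4,0,0,-0.03,4.8]],
])

```text
clock: 12.05
position: [450.0, -261.2, 156.8]
tool_rot: [[-0.088, 0.996, -0.002], [0.996, 0.088, 0.001], [0.002, -0.002, -1.0]]
ft_force: [1.1, -0.3, -1.3]
grip_width: 51.6
grasp_force: 30.0
```

move_arm([
  [[3.8,-2,3,0,0,-0.045,4.8],[3.8,-2,0,0,0,-0.045,4.8],[3.8,-2,0,0,0,-0.045,4.8],[3.8,-2,0,0,0,-0.045,4.8],[1.9,-1,0,0,0,-0.035,4.8]],
])

```text
clock: 12.68
position: [623.7, -352.2, 185.2]
tool_rot: [[0.125, 0.992, -0.001], [0.992, -0.125, -0.001], [-0.001, -0.001, -1.0]]
ft_force: [0.0, -0.7, -1.2]
grip_width: 51.6
grasp_force: 30.0
```

Run:
```python
from h import *
plan([630,-253,60],-7,5)
cal=calibration('wrist');im=camera('wrist');save(im,'w3.png')
for n,z in (('bearer_top',24),('plate_a_center',200),('brick_center',30)):
    for r in regions_of('wrist',n): print(n,round(r['score'],2),np.round(r['pixel']),rect(r['region'],cal,z),np.round(unproj(cal,r['pixel'],z),1))
im=camera('top');ct=calibration('top')
for r in regions_of('top','brick_center'): print(round(r['score'],2),r['pixel'],rect(r['region'],ct,30))
```

```text
t 12.68 pos [ 623.7 -352.2  185.2] toolz [-0.001 -0.001 -1.   ] q7 39.7 total [  0.63   9.92 -12.52] dyaw 0.2 per row [ 0.13  1.98 -2.5 ] 0.0007
bearer_top 0.62 [275.  88.] [631.0, -258.3, 89.4, 40.0, 82.1] [[ 631.3 -255.2   24. ]]
plate_a_center 0.96 [284. 260.] [625.2, -340.5, 81.2, 49.0, 82.9] [[ 627.6 -337.1  200. ]]
brick_center 0.92 [ 61. 114.] [440.1, -259.7, 130.7, 55.6, -81.8] [[ 439.2 -253.5   30. ]]
0.18 [167.1, 235.6] [441.7, 247.3, 58.6, 22.1, -38.6]
```

View pics/w3.png

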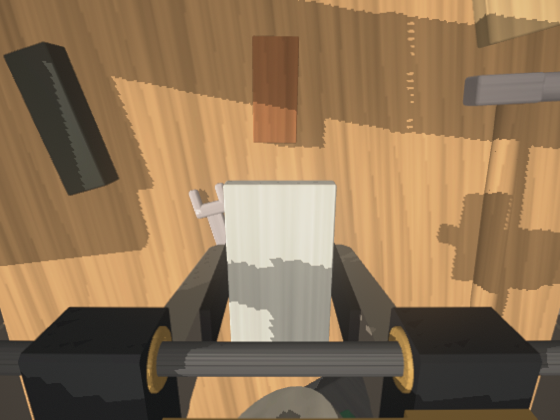

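Bearer at (275,90) measures (631,-257), yaw 82°, 89x40 mm, which matches its given size. The brick shows at (60,115). Placing plate A.

move_arm([
  [[0.2,2.4,0,0,0,0,4.8],[0.2,2.4,-1,0,0,0,4.8],[0.2,2.4,-2,0,0,0,4.8],[0.13,1.8,-3,0,0,0,4.8],[0,0.5,-3,0,0,0,4.8]],
])

```text
clock: 13.6
position: [630.0, -252.9, 94.4]
tool_rot: [[0.121, 0.993, 0.0], [0.993, -0.121, 0.002], [0.002, -0.0, -1.0]]
ft_force: [0.1, 0.1, -1.3]
grip_width: 51.6
grasp_force: 30.0
```

move_arm([
  [[0,0,-3,0,0,0,4.8],[0,0,-1.9,0,0,0,4.8],[0,0,-0.8,0,0,0,4.8],[0,0,-0.5,0,0,0,4.8],[0,0,-0.2,0,0,0,4.8]],
])

```text
clock: 14.22
position: [630.1, -257.0, 32.2]
tool_rot: [[0.125, 0.992, 0.001], [0.992, -0.125, -0.0], [-0.0, 0.001, -1.0]]
ft_force: [0.3, 0.0, -1.2]
grip_width: 51.6
grasp_force: 30.0
```

move_arm([
  [[0,0,0,0,0,0,4.8],[0,0,0,0,0,0,7],[0,0,0,0,0,0,7],[0,0,0,0,0,0,7],[0,0,1.5,0,0,0,7]],
])

```text
clock: 14.85
position: [628.9, -256.4, 46.1]
tool_rot: [[0.125, 0.992, -0.002], [0.992, -0.125, 0.001], [0.0, -0.002, -1.0]]
ft_force: [0.6, 0.5, 0.0]
grip_width: 69.9
grasp_force: 0.0
```

move_arm([
  [[0,0,4,0,0,0,9],[0,0,4,0,0,0,9],[0,0,4,0,0,0,9],[-2,0,2,0,0,0.03,9],[-3.5,0,0,0,0,0.04,9]],
])

```text
clock: 15.48
position: [575.9, -257.4, 189.6]
tool_rot: [[0.053, 0.999, 0.005], [0.999, -0.053, -0.002], [-0.002, 0.005, -1.0]]
ft_force: [-0.2, 0.4, -1.0]
grip_width: 89.9
grasp_force: 0.0
```

move_arm([
  [[-4,0,0,0,0,0.05,9],[-4,0,0,0,0,0.05,9],[-3.5,0,0,0,0,0.05,9],[-2,0,0,0,0,0.02,9],[-0.5,0,0,0,0,0.005,9]],
])

```text
clock: 16.1
position: [434.0, -257.0, 187.6]
tool_rot: [[-0.118, 0.993, 0.002], [0.993, 0.118, 0.001], [0.0, 0.002, -1.0]]
ft_force: [0.8, 0.0, 0.3]
grip_width: 90.0
grasp_force: 0.0
```

Run:
```python
from h import *
plan([436,-256,26],7,5)
cal=calibration('wrist');im=camera('wrist')
for n,z in (('plate_a_center',34),('brick_center',30)):
    for r in regions_of('wrist',n): print(n,round(r['score'],2),np.round(r['pixel']),rect(r['region'],cal,z))
m=im.copy()
R=regions_of('wrist','brick_center')
if R: m[R[0]['region'],0]=255
save(m,'w4.png')
t=camera('top');ct=calibration('top')
k=bright(t,(385,110,460,170));print(k.sum(),rect(k,ct,34))
```

```text
t 16.1 pos [ 434.  -257.   187.6] toolz [ 0.002  0.001 -1.   ] q7 49.9 total [  0.2    0.1  -16.16] dyaw 0.2 per row [ 0.04  0.02 -3.23] 0.0008
plate_a_center 0.95 [478. 219.] [627.2, -257.5, 99.4, 58.9, 82.5]
plate_a_center 0.6 [145. 172.] [309.1, -249.1, 94.3, 49.2, 65.5]
plate_a_center 0.58 [217.  29.] [369.0, -118.8, 93.4, 50.4, 31.2]
brick_center 0.64 [272. 191.] [432.6, -259.2, 132.0, 40.4, -81.4]
1291 [626.9, -258.2, 99.8, 53.0, 82.7]
```

View pics/w4.png

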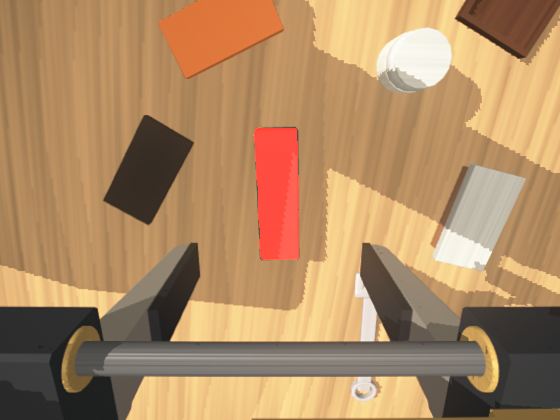

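Brick (masked red, 272,191) measures (432.6,-259), yaw -82°, 132x40 mm, and plate A lies on the bearer at (628,-257.5). Gripping the brick.

move_arm([
  [[-0.05,-0.1,-4,0,0,0.01,9],[-0.05,-0.1,-4,0,0,0,9],[0,0,-4,0,0,0,9],[0,0,-3,0,0,0,9],[0,0,-1.1,0,0,0,9]],
], grip_force=40)

```text
clock: 16.98
position: [433.3, -258.3, 23.7]
tool_rot: [[-0.13, 0.992, -0.003], [0.992, 0.13, 0.001], [0.001, -0.003, -1.0]]
ft_force: [-0.6, -0.5, 1.1]
grip_width: 90.3
grasp_force: 0.0
```

move_arm([
  [[0,0,0,0,0,0,9],[0,0,0,0,0,0,3.5],[0,0,0,0,0,0,3.5],[0,0,0,0,0,0,3.5],[0,0,0,0,0,0,3.5]],
])

```text
clock: 17.6
position: [434.0, -258.6, 25.9]
tool_rot: [[-0.13, 0.992, 0.001], [0.992, 0.13, -0.0], [-0.0, 0.001, -1.0]]
ft_force: [-0.7, 0.7, -0.5]
grip_width: 52.0
grasp_force: 0.0
```

move_arm([
  [[0,0,0,0,0,0,3.5],[0,0,0,0,0,0,3.5],[0,0,2,0,0,0,3.5],[0,0,4,0,0,0,3.5],[0,0,5,0,0,-0.04,3.5]],
])

```text
clock: 18.23
position: [432.6, -258.1, 135.6]
tool_rot: [[-0.089, 0.996, -0.003], [0.996, 0.089, 0.001], [0.001, -0.003, -1.0]]
ft_force: [1.0, -0.0, -3.8]
grip_width: 39.7
grasp_force: 40.0
```

move_arm([
  [[3.8,3,4,0,0,-0.09,3.5],[3.8,3,0,0,0,-0.09,3.5],[3.8,3,0,0,0,-0.09,3.5],[3.8,3,0,0,0,-0.09,3.5],[3.3,3,0,0,0,-0.07,3.5]],
])

```text
clock: 18.85
position: [619.2, -107.2, 174.5]
tool_rot: [[0.335, 0.942, -0.001], [0.942, -0.335, 0.0], [-0.0, -0.001, -1.0]]
ft_force: [1.0, -0.4, -3.4]
grip_width: 39.8
grasp_force: 40.0
```

Run:
```python
from h import *
plan([635,-16,60],-20,5)
cal=calibration('wrist');im=camera('wrist');save(im,'w5.png')
for n,z in (('trough_floor',10),('brick_center',180)):
    for r in regions_of('wrist',n): print(n,round(r['score'],2),np.round(r['pixel']),rect(r['region'],cal,z))
```

```text
t 18.85 pos [ 619.2 -107.2  174.5] toolz [-0.001  0.    -1.   ] q7 10.5 total [  1.58   9.12 -11.45] dyaw -0.4 per row [ 0.32  1.82 -2.29] -0.0014
trough_floor 0.8 [262.  72.] [635.4, -19.7, 158.2, 75.6, 70.3]
trough_floor 0.25 [ 45. 130.] [436.6, 22.3, 72.1, 41.7, -14.5]
brick_center 0.72 [279. 241.] [624.1, -92.9, 102.7, 40.5, 70.6]
```

View pics/w5.png

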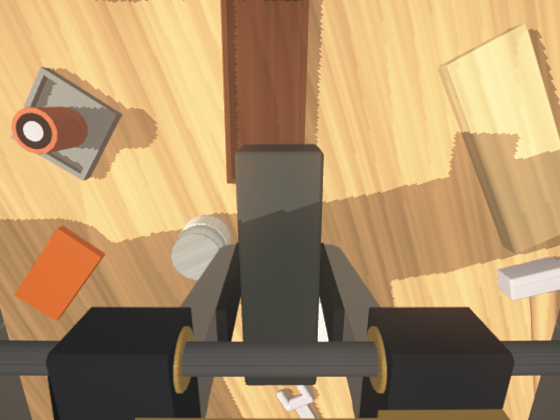

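The brick is held level and the trough lies ahead at (262,72). Fused trough centre is (635,-16.5), yaw 70°. Placing, then going to stack B.

move_arm([
  [[0.4,2.3,0,0,0,0,3.5],[0.4,2.3,-1,0,0,0,3.5],[0.4,2.3,-2,0,0,0,3.5],[0.3,1.7,-2.5,0,0,0,3.5],[0.1,0.5,-2.5,0,0,0,3.5]],
])

```text
clock: 19.62
position: [634.0, -14.2, 92.9]
tool_rot: [[0.33, 0.944, -0.002], [0.944, -0.33, 0.001], [0.001, -0.002, -1.0]]
ft_force: [0.8, 0.4, -3.6]
grip_width: 39.3
grasp_force: 40.0
```

move_arm([
  [[0,0,-2.5,0,0,0,3.5],[0,0,-2,0,0,0,3.5],[0,0,-1,0,0,0,3.5],[0,0,-0.5,0,0,0,3.5],[0,0,-0.3,0,0,0,3.5]],
])

```text
clock: 20.25
position: [635.0, -18.0, 32.7]
tool_rot: [[0.334, 0.943, 0.001], [0.943, -0.334, -0.0], [0.0, 0.001, -1.0]]
ft_force: [-0.2, 0.1, -3.3]
grip_width: 39.7
grasp_force: 40.0
```

move_arm([
  [[0,0,0,0,0,0,3.5],[0,0,0,0,0,0,5.5],[0,0,0,0,0,0,5.5],[0,0,0,0,0,0,5.5],[0,0,1.5,0,0,0,5.5]],
])

```text
clock: 20.88
position: [633.8, -17.8, 47.2]
tool_rot: [[0.334, 0.943, -0.002], [0.943, -0.334, -0.0], [-0.001, -0.002, -1.0]]
ft_force: [0.3, 0.3, -0.3]
grip_width: 55.2
grasp_force: 0.0
```

move_arm([
  [[0,0,5,0,0,0,9],[0,0,5,0,0,0,9],[0,0,4,0,0,0.05,9],[-1.7,2.9,0,0,0,0.12,9],[-1.7,2.9,0,0,0,0.12,9]],
])

```text
clock: 21.5
position: [600.6, 40.4, 189.2]
tool_rot: [[0.047, 0.999, 0.002], [0.999, -0.047, 0.001], [0.001, 0.002, -1.0]]
ft_force: [0.5, -0.1, -1.2]
grip_width: 90.1
grasp_force: 0.0
```

move_arm([
  [[-2.3,4,0,0,0,0.16,9],[-2.3,4,0,0,0,0.16,9],[-2.3,4,0,0,0,0.16,9],[-2.3,4,0,0,0,0.16,9],[-2.3,4,0,0,0,0.16,9]],
])

```text
clock: 22.12
position: [485.0, 241.2, 188.7]
tool_rot: [[-0.685, 0.729, 0.001], [0.729, 0.685, 0.001], [-0.0, 0.002, -1.0]]
ft_force: [0.3, 0.3, 1.0]
grip_width: 90.0
grasp_force: 0.0
```

move_arm([
  [[-1.4,2.4,0,0,0,0.12,9],[-0.6,1,0,0,0,0.05,9],[-0.2,0.3,0,0,0,0.02,9],[0,0,0,0,0,0,9],[0,0,0,0,0,0,9]],
])

```text
clock: 22.75
position: [464.2, 276.0, 187.4]
tool_rot: [[-0.806, 0.592, 0.0], [0.592, 0.806, -0.0], [-0.001, -0.0, -1.0]]
ft_force: [-0.5, 0.1, 0.5]
grip_width: 90.1
grasp_force: 0.0
```

Run:
```python
from h import *
plan([464,274,43],50.5,5)
cal=calibration('wrist');im=camera('wrist')
for n,z in (('plate_b_center',50),('dish_floor',10)):
    for r in regions_of('wrist',n): print(n,round(r['score'],2),np.round(r['pixel']),rect(r['region'],cal,z))
t=camera('top');ct=calibration('top')
for r in regions_of('top','brick_center'): print(round(r['score'],2),r['pixel'],rect(r['region'],ct,35))
g=lambda im:im
save(np.hstack([im[:,80:480],cv2.resize(t[90:260,220:480],(400,262))[:].copy() if False else cv2.copyMakeBorder(cv2.resize(t[90:260,220:480],(400,262)),0,158,0,0,cv2.BORDER_CONSTANT)]),'m6.png')
```

```text
t 22.75 pos [464.2 276.  187.4] toolz [ 0. -0. -1.] q7 30.3 total [ -0.02  -0.2  -14.44] dyaw -3.2 per row [-0.   -0.04 -2.89] -0.0112
plate_b_center 0.96 [279. 197.] [464.6, 274.9, 102.2, 53.6, -39.2]
dish_floor 0.93 [347. 298.] [612.1, 261.2, 113.4, 63.0, -17.5]
0.6 [299.6, 136.2] [628.7, -20.0, 129.8, 49.7, 71.9]
```

View pics/m6.png

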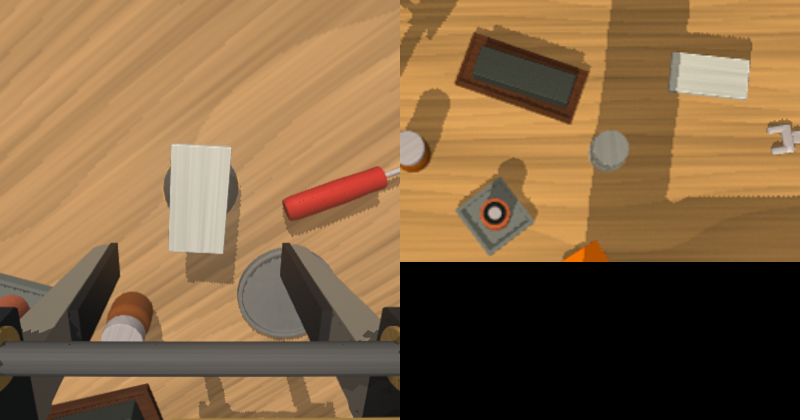

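The brick lies inside the trough (crop 530,78). Plate B at (279,197) measures (464.5,274.5), yaw -39°. Gripping it and carrying it to the bearer.

move_arm([
  [[0,-0.1,-4,0,0,-0.053,9],[0,0,-4,0,0,0,9],[0,0,-3.4,0,0,0,9],[0,0,-2,0,0,0,9],[0,0,-1,0,0,0,9]],
], grip_force=30)

```text
clock: 23.62
position: [463.2, 275.7, 42.3]
tool_rot: [[-0.775, 0.632, -0.001], [0.632, 0.775, -0.001], [0.0, -0.002, -1.0]]
ft_force: [-0.4, -0.1, 0.0]
grip_width: 89.6
grasp_force: 0.0
```

move_arm([
  [[0,0,0,0,0,0,9],[0,0,0,0,0,0,4.8],[0,0,0,0,0,0,4.8],[0,0,0,0,0,0,4.8],[0,0,0,0,0,0,4.8]],
])

```text
clock: 24.25
position: [463.5, 276.2, 43.7]
tool_rot: [[-0.775, 0.632, 0.0], [0.632, 0.775, 0.0], [0.0, 0.0, -1.0]]
ft_force: [-0.1, -0.1, 0.9]
grip_width: 52.1
grasp_force: 0.4
```

move_arm([
  [[0,0,0,0,0,0,4.8],[0,0,1,0,0,0,4.8],[0,0,4,0,0,0,4.8],[0,0,5,0,0,0,4.8],[0,0,4,0,0,0,4.8]],
])

```text
clock: 24.88
position: [463.7, 276.1, 185.6]
tool_rot: [[-0.775, 0.632, 0.001], [0.632, 0.775, 0.001], [-0.0, 0.001, -1.0]]
ft_force: [0.7, 0.9, -1.2]
grip_width: 51.3
grasp_force: 30.0
```

move_arm([
  [[0.9,-2.8,0,0,0,-0.06,4.8],[1.3,-4.1,0,0,0,-0.08,4.8],[1.3,-4.1,0,0,0,-0.08,4.8],[1.3,-4.1,0,0,0,-0.08,4.8],[1.3,-4.1,0,0,0,-0.08,4.8]],
])

```text
clock: 25.5
position: [523.9, 81.2, 182.4]
tool_rot: [[-0.481, 0.877, -0.002], [0.877, 0.481, -0.001], [-0.0, -0.002, -1.0]]
ft_force: [0.3, 0.5, -0.9]
grip_width: 51.4
grasp_force: 30.0
```

move_arm([
  [[1.3,-4.1,0,0,0,-0.08,4.8],[1.3,-4.1,0,0,0,-0.08,4.8],[1.3,-4.1,0,0,0,-0.08,4.8],[1.3,-4.1,0,0,0,-0.08,4.8],[1.3,-4.1,0,0,0,-0.08,4.8]],
])

```text
clock: 26.12
position: [588.4, -123.5, 182.2]
tool_rot: [[-0.101, 0.995, -0.002], [0.995, 0.101, -0.0], [-0.0, -0.002, -1.0]]
ft_force: [-0.0, 0.8, -1.8]
grip_width: 51.5
grasp_force: 30.0
```

move_arm([
  [[1.3,-4.1,0,0,0,-0.08,4.8],[1.3,-4.1,0,0,0,-0.08,4.8],[0.7,-2.2,0,0,0,-0.04,4.8],[0.3,-1,0,0,0,-0.02,4.8],[0,0,0,0,0,0,4.8]],
])

```text
clock: 26.75
position: [625.2, -234.5, 182.9]
tool_rot: [[0.113, 0.994, -0.001], [0.994, -0.113, 0.001], [0.0, -0.001, -1.0]]
ft_force: [-1.1, 0.7, -2.2]
grip_width: 51.3
grasp_force: 30.0
```

Run:
```python
from h import *
plan([629.5,-257,38],-7.7,10)
cal=calibration('wrist');im=camera('wrist')
for r in regions_of('wrist','plate_b_center'): print(round(r['score'],2),np.round(r['pixel']),rect(r['region'],cal,190))
save(im,'w7.png')
```

```text
t 26.75 pos [ 625.2 -234.5  182.9] toolz [-0.001  0.001 -1.   ] q7 34.0 total [  0.43  -2.25 -14.49] dyaw -1.2 per row [ 0.04 -0.22 -1.45] -0.0021
0.78 [280. 256.] [626.1, -227.1, 84.7, 52.2, 83.6]
```

View pics/w7.png

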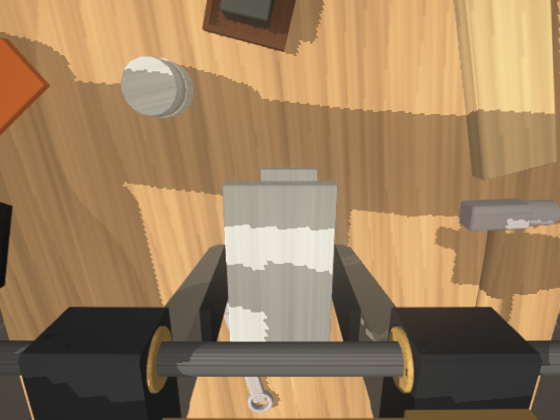

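Plate B is held square, with plate A peeking out behind it (290,175). Setting it down on the pile and returning to the wheel.

move_arm([
  [[0.2,-1,-2,0,0,-0.02,4.8],[0.2,-0.8,-3,0,0,0,4.8],[0,-0.3,-3,0,0,0,4.8],[0,0,-3,0,0,0,4.8],[0,0,-1.5,0,0,0,4.8]],
])

```text
clock: 27.48
position: [628.2, -255.0, 55.5]
tool_rot: [[0.133, 0.991, -0.003], [0.991, -0.133, 0.001], [0.001, -0.004, -1.0]]
ft_force: [-0.7, 0.2, -1.9]
grip_width: 51.5
grasp_force: 30.0
```

move_arm([
  [[0,0,-0.8,0,0,0,4.8],[0,0,-0.6,0,0,0,4.8],[0,0,-0.3,0,0,0,4.8],[0,0,-0.2,0,0,0,4.8],[0,0,0,0,0,0,4.8]],
])

```text
clock: 28.1
position: [633.5, -257.0, 48.0]
tool_rot: [[0.132, 0.991, 0.01], [0.991, -0.132, 0.0], [0.002, 0.01, -1.0]]
ft_force: [-9.7, 7.2, 39.2]
grip_width: 51.5
grasp_force: 46.9
```

move_arm([
  [[0,0,0,0,0,0,4.8],[0,0,0,0,0,0,7],[0,0,0,0,0,0,7],[0,0,0,0,0,0,7],[0,0,1.5,0,0,0,7]],
])

```text
clock: 28.72
position: [628.4, -255.4, 53.4]
tool_rot: [[0.133, 0.991, -0.003], [0.991, -0.133, 0.001], [0.0, -0.003, -1.0]]
ft_force: [-0.2, 0.2, 0.0]
grip_width: 70.1
grasp_force: 0.0
```

move_arm([
  [[0,0,4,0,0,0,9],[0,0,5,0,0,0,9],[0,0,4,0,0,0,9],[-0.9,2.8,0,0,0,0.06,9],[-1.3,4.1,0,0,0,0.08,9]],
])

```text
clock: 29.35
position: [607.3, -187.8, 185.7]
tool_rot: [[-0.007, 1.0, 0.002], [1.0, 0.007, -0.001], [-0.001, 0.002, -1.0]]
ft_force: [0.4, 2.0, 0.1]
grip_width: 89.9
grasp_force: 0.0
```

move_arm([
  [[-1.5,4.7,0,0,0,0.09,9],[-1.5,4.7,0,0,0,0.09,9],[-1.5,4.7,0,0,0,0.09,9],[-1.5,4.7,0,0,0,0.09,9],[-1.5,4.7,0,0,0,0.09,9]],
])

```text
clock: 29.98
position: [532.0, 49.3, 185.1]
tool_rot: [[-0.443, 0.896, 0.001], [0.896, 0.443, 0.0], [-0.0, 0.001, -1.0]]
ft_force: [0.8, 0.2, -0.1]
grip_width: 90.1
grasp_force: 0.0
```

move_arm([
  [[-1.5,4.7,0,0,0,0.09,9],[-1.5,4.7,0,0,0,0.09,9],[-1.5,4.7,0,0,0,0.09,9],[-1.3,4,0,0,0,0.08,9],[-0.9,2.8,0,0,0,0.06,9]],
])

```text
clock: 30.6
position: [465.0, 258.8, 184.9]
tool_rot: [[-0.765, 0.644, 0.0], [0.644, 0.765, 0.0], [-0.0, 0.001, -1.0]]
ft_force: [0.1, -0.9, -0.5]
grip_width: 89.8
grasp_force: 0.0
```

move_arm([
  [[-0.1,1.5,0,0,0,0.04,9],[0,0,0,0,0,0,9],[0,0,0,0,0,0,9],[0,0,0,0,0,0,9],[0,0,0,0,0,0,9]],
])

```text
clock: 31.22
position: [464.9, 271.4, 184.4]
tool_rot: [[-0.787, 0.617, 0.0], [0.617, 0.787, -0.0], [-0.0, -0.0, -1.0]]
ft_force: [-0.6, -0.6, -0.4]
grip_width: 90.3
grasp_force: 0.0
```

Run:
```python
from h import *
plan([464,274,38],50.5,5)
cal=calibration('wrist');im=camera('wrist')
for n,z in (('wheel_center',18),('dish_floor',10)):
    for r in regions_of('wrist',n): print(n,round(r['score'],2),np.round(r['pixel']),rect(r['region'],cal,z))
hb=bright(im,(200,120,380,270),60,120);print('hub',hb.sum(),rect(hb,cal,40))
t=camera('top');ct=calibration('top')
k=bright(t,(385,110,460,170));print('pile',k.sum(),rect(k,ct,44))
save(np.hstack([im[:,80:480],cv2.copyMakeBorder(cv2.resize(t[90:260,220:480],(400,262)),0,158,0,0,cv2.BORDER_CONSTANT)]),'m8.png')
```

```text
t 31.23 pos [464.9 271.4 184.4] toolz [ 0. -0. -1.] q7 30.0 total [ -0.09   0.26 -14.64] dyaw -1.4 per row [-0.02  0.05 -2.93] -0.0048
wheel_center 0.95 [285. 185.] [462.5, 279.0, 75.2, 73.6, -6.4]
dish_floor 0.78 [355. 291.] [609.7, 257.7, 114.7, 54.1, -19.6]
hub 1156 [462.4, 279.3, 36.8, 33.0, -38.1]
pile 1405 [632.0, -258.3, 100.0, 55.8, 82.8]
```

View pics/m8.png

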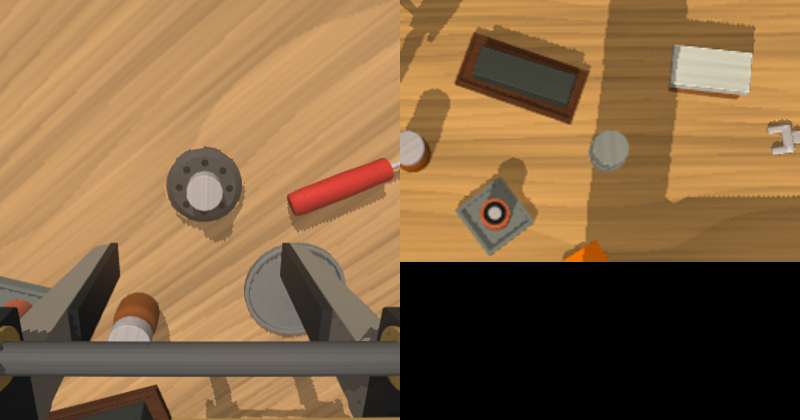

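The wheel hub at (205,190 in the crop) measures (462.4,279.3). Plate B met resistance 10 mm early: a fingertip landed on plate A's edge. I'll inspect the pile after moving the wheel.

move_arm([
  [[-0.15,0.5,-3,0,0,0,9],[-0.1,0.3,-4,0,0,0,9],[0,0,-3.5,0,0,0,9],[0,0,-2.5,0,0,0,9],[0,0,-1,0,0,0,9]],
], grip_force=45)

```text
clock: 32.05
position: [461.4, 279.7, 43.1]
tool_rot: [[-0.788, 0.616, -0.002], [0.616, 0.788, -0.002], [0.0, -0.002, -1.0]]
ft_force: [1.0, -0.7, -0.0]
grip_width: 90.0
grasp_force: 0.0
```

move_arm([
  [[0,0,-0.5,0,0,0,9],[0,0,0,0,0,0,3],[0,0,0,0,0,0,3],[0,0,0,0,0,0,3],[0,0,0,0,0,0,3]],
])

```text
clock: 32.67
position: [462.2, 280.4, 39.8]
tool_rot: [[-0.788, 0.616, 0.001], [0.616, 0.788, 0.001], [-0.0, 0.001, -1.0]]
ft_force: [0.4, -0.2, 0.2]
grip_width: 52.0
grasp_force: 0.0
```

move_arm([
  [[0,0,0,0,0,0,3],[0,0,0,0,0,0,3],[0,0,1,0,0,0,3],[0,0,3,0,0,0,3],[1,0,3,0,0,0,3]],
])

```text
clock: 33.3
position: [470.9, 279.9, 109.9]
tool_rot: [[-0.788, 0.616, -0.002], [0.616, 0.788, -0.001], [0.001, -0.002, -1.0]]
ft_force: [1.0, 1.0, -4.5]
grip_width: 33.0
grasp_force: 45.0
```

move_arm([
  [[3.5,0,0,0,0,0,3],[4,0.1,0,0,0,0,3],[4,0.1,0,0,0,0,3],[2.2,0,0,0,0,0,3],[1,0,0,0,0,0,3]],
])

```text
clock: 33.92
position: [619.6, 281.4, 109.0]
tool_rot: [[-0.787, 0.617, -0.001], [0.617, 0.787, -0.001], [-0.0, -0.001, -1.0]]
ft_force: [-0.2, -0.0, -3.4]
grip_width: 32.8
grasp_force: 45.0
```

Run:
```python
from h import *
plan([619.5,281.5,44.5],50.5,5)
ct=calibration('top');t=camera('top')
cs=calibration('scene');s=camera('scene')
for c,k in (('top',ct),('scene',cs)):
    for r in regions_of(c,'wheel_center')[:2]: print(c,round(r['score'],2),r['pixel'],unproj(k,r['pixel'],70),rect(r['region'],k,65))
```

```text
t 33.92 pos [619.6 281.4 109. ] toolz [-0.001 -0.001 -1.   ] q7 40.3 total [-0.01  0.01 -6.45] dyaw -1.4 per row [-0.    0.   -1.29] -0.0049
top 0.44 [136.2, 157.8] [[586.85952866 297.88570074  70.        ]] [592.2, 301.6, 5.8, 4.1, 45.4]
scene 0.93 [344.1, 348.2] [[632.12799818 268.95309939  70.        ]] [633.0, 267.2, 80.1, 42.5, 52.4]
```

move_arm([
  [[0,0,-2,0,0,0,3],[0,0,-2,0,0,0,3],[0,0,-1.3,0,0,0,3],[0,0,-0.7,0,0,0,3],[0,0,-0.4,0,0,0,3]],
])

```text
clock: 34.75
position: [619.1, 282.0, 44.9]
tool_rot: [[-0.788, 0.616, -0.0], [0.616, 0.788, -0.0], [-0.0, -0.0, -1.0]]
ft_force: [-0.5, 0.2, -4.2]
grip_width: 33.3
grasp_force: 45.0
```

move_arm([
  [[0,0,0,0,0,0,3],[0,0,0,0,0,0,5.5],[0,0,0,0,0,0,5.5],[0,0,0,0,0,0,5.5],[0,0,1.5,0,0,0,5.5]],
])

```text
clock: 35.38
position: [618.4, 281.9, 60.1]
tool_rot: [[-0.788, 0.616, -0.002], [0.616, 0.788, -0.001], [0.001, -0.002, -1.0]]
ft_force: [-0.2, -0.5, 0.3]
grip_width: 54.9
grasp_force: 0.0
```

move_arm([
  [[0,0,4,0,0,0,9],[0,0,5,0,0,0,9],[0,0,4,0,0,0,9],[0,-3,0,0,0,-0.06,9],[0.1,-4.5,0,0,0,-0.09,9]],
])

```text
clock: 36.0
position: [619.5, 206.8, 190.9]
tool_rot: [[-0.686, 0.728, 0.0], [0.728, 0.686, 0.001], [0.0, 0.001, -1.0]]
ft_force: [0.3, -0.2, 0.7]
grip_width: 90.0
grasp_force: 0.0
```

move_arm([
  [[0.1,-4.8,0,0,0,-0.09,9],[0.1,-4.8,0,0,0,-0.09,9],[0.1,-4.8,0,0,0,-0.09,9],[0.1,-4.8,0,0,0,-0.09,9],[0.1,-4.8,0,0,0,-0.09,9]],
])

```text
clock: 36.62
position: [623.9, -35.7, 190.1]
tool_rot: [[-0.297, 0.955, -0.001], [0.955, 0.297, -0.0], [0.0, -0.001, -1.0]]
ft_force: [-0.5, -0.0, -0.2]
grip_width: 89.7
grasp_force: 0.0
```

move_arm([
  [[0.1,-4.8,0,0,0,-0.09,9],[0.1,-4.8,0,0,0,-0.09,9],[0.1,-4.8,0,0,0,-0.09,9],[0.1,-4,0,0,0,-0.09,9],[0.1,-3,0,0,0,-0.08,9]],
])

```text
clock: 37.25
position: [628.1, -250.2, 190.1]
tool_rot: [[0.14, 0.99, -0.001], [0.99, -0.14, -0.001], [-0.001, -0.001, -1.0]]
ft_force: [-0.2, 0.7, -0.0]
grip_width: 89.8
grasp_force: 0.0
```

Run:
```python
from h import *
plan([630,-258,45],-7.5,5)
cal=calibration('wrist');im=camera('wrist');s=camera('scene');t=camera('top');ct=calibration('top');cs=calibration('scene')
for r in regions_of('wrist','plate_a_center')[:3]: print(round(r['score'],2),np.round(r['pixel']),rect(r['region'],cal,44))
f=lambda i,x,y,w,h,W,H:cv2.resize(i[y:y+h,x:x+w],(W,H),interpolation=cv2.INTER_CUBIC)
# expected outlines if the pile were perfect
def box(img,k,z,col):
    a=np.radians(82.3);u=np.array([np.cos(a),np.sin(a)]);v=np.array([-u[1],u[0]])
    P=[[*(np.array([630.,-257])+i*50*u+j*26*v),z] for i,j in ((1,1),(1,-1),(-1,-1),(-1,1))]
    return proj(k,P)
print('scene exp z44',np.round(box(s,cs,44,0),1).tolist(),'z34',np.round(box(s,cs,34,0),1).tolist())
save(np.vstack([np.hstack([f(im,180,60,240,180,400,300),f(s,110,170,100,75,400,300)]),np.hstack([f(t,380,100,100,75,400,300),f(t,90,100,100,75,400,300)])]),'pile.png')
```

```text
t 37.25 pos [ 628.1 -250.2  190.1] toolz [-0.001 -0.001 -1.   ] q7 33.4 total [  0.19  -0.78 -14.51] dyaw 0.5 per row [ 0.04 -0.16 -2.9 ] 0.0019
0.95 [15. 74.] [425.4, -119.5, 75.1, 35.9, 68.8]
0.73 [  3. 234.] [358.3, -254.6, 91.5, 10.2, 68.2]
scene exp z44 [[176.3, 210.2], [157.2, 223.5], [132.1, 195.4], [150.8, 183.0]] z34 [[177.0, 212.7], [158.0, 225.9], [133.0, 197.9], [151.6, 185.5]]
```

View pics/pile.png

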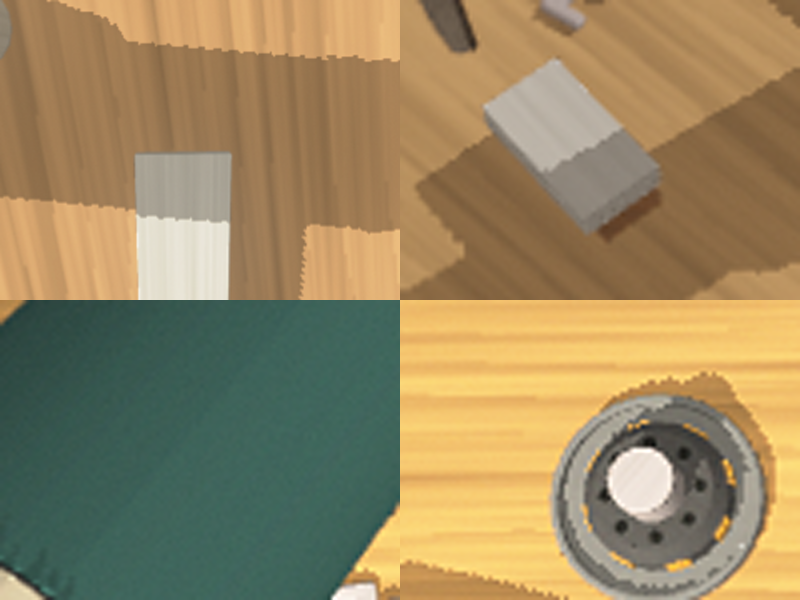

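The crop shows the two plates stacked flush and lengthwise on the bearer, and the wheel hub up inside the dish. I'll retract and check everything unobstructed.

move_arm([
  [[0,3,3,0,0,0.05,9],[-1,5,2,0,0,0.08,9],[-2,5,1,0,0,0.08,9],[-2,5,0,0,0,0.08,9],[-2,5,0,0,0,0.08,9]],
])

```text
clock: 38.08
position: [558.7, -13.3, 250.4]
tool_rot: [[-0.241, 0.971, -0.0], [0.971, 0.241, 0.001], [0.001, 0.0, -1.0]]
ft_force: [-0.0, 1.2, 0.5]
grip_width: 89.9
grasp_force: 0.0
```

move_arm([
  [[-2,5,0,0,0,0.08,9],[-2,5,0,0,0,0.08,9],[-2,5,0,0,0,0.08,9],[-1,3,0,0,0,0.08,9],[0,0,0,0,0,0,9]],
])

```text
clock: 38.7
position: [488.0, 167.0, 250.2]
tool_rot: [[-0.536, 0.845, -0.001], [0.845, 0.536, 0.001], [0.002, -0.0, -1.0]]
ft_force: [0.8, -0.6, -0.1]
grip_width: 90.1
grasp_force: 0.0
```

Run:
```python
from h import *
plan([500,100,220],45,5)
s=camera('scene');t=camera('top');ct=calibration('top');cs=calibration('scene')
k=bright(t,(385,110,460,170));print('pile top',rect(k,ct,44))
for n,z in (('wheel_center',23),('brick_center',35),('drum_center',51)):
    for c,q in (('top',ct),('scene',cs)):
        for r in regions_of(c,n)[:2]: print(n,c,round(r['score'],2),np.round(r['pixel']),rect(r['region'],q,z))
f=lambda i,x,y,w,h,W,H:cv2.resize(i[y:y+h,x:x+w],(W,H),interpolation=cv2.INTER_CUBIC)
save(np.vstack([np.hstack([f(t,390,110,60,45,400,300),f(s,125,175,60,45,400,300)]),np.hstack([f(s,190,200,160,120,400,300),f(s,300,310,100,75,400,300)])]),'final.png')
```

```text
t 38.7 pos [488.  167.  250.2] toolz [-0.001  0.001 -1.   ] q7 19.8 total [ 1.2  -6.7  -3.02] dyaw 12.6 per row [ 0.24 -1.34 -0.6 ] 0.0441
pile top [632.0, -258.2, 100.3, 55.8, 82.9]
wheel_center top 0.63 [172. 146.] [630.5, 243.6, 22.6, 6.9, 15.1]
wheel_center top 0.25 [296. 147.] [630.5, -17.4, 166.4, 76.9, 70.5]
wheel_center scene 0.79 [351. 356.] [623.7, 281.2, 78.0, 76.5, -5.0]
brick_center top 0.9 [298. 138.] [628.3, -19.8, 128.4, 45.9, 71.9]
brick_center scene 0.59 [235. 268.] [637.4, -15.3, 141.5, 46.1, 69.8]
drum_center top 0.8 [282. 230.] [448.5, 17.5, 38.7, 35.1, 26.2]
drum_center scene 0.95 [301. 221.] [462.2, 26.1, 66.4, 38.8, 38.5]
```

View pics/final.png

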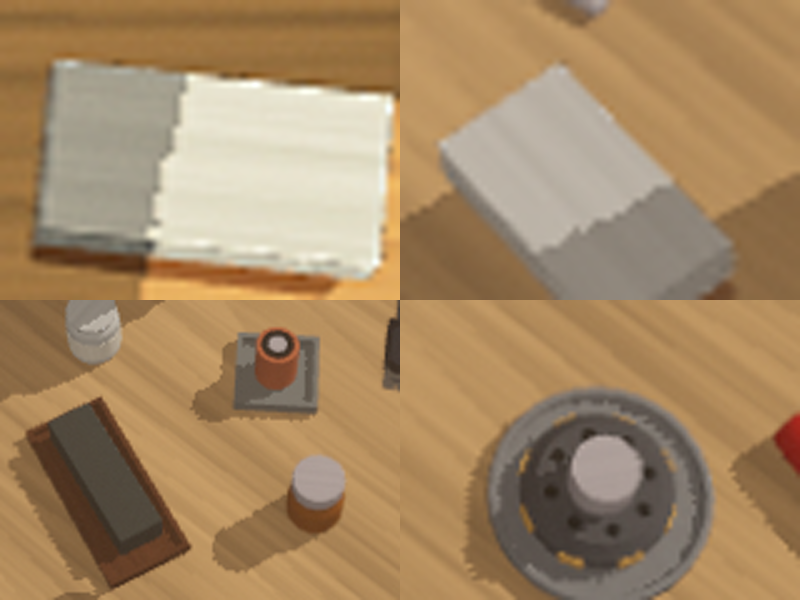

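The plates are flush and level on the bearer, the brick lies in the trough, the drum stands in the bin, and the wheel sits hub up in the dish. The arm is clear, so I'm handing in.

```bash
python3 -c "
from workcell import job; print(job.finish_job())"
```

```text
the job is handed in; nothing more can be done
None
```

I handed the job in at about 39 s. The final pictures show the brick flat in the trough, the wheel hub up in the dish, the drum upright in the bin and both plates piled flush and lengthwise on the bearer. While I set down the second plate, a fingertip seems to have caught the lower one: the wrist force read 39 N and the pile's measured centre moved about 4 mm, still within tolerance. The hand-in call returned no verdict.

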